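Trial-lift and hold a diorama board on a lever jack

TASK

Stand the blue lever jack on the table with its black saddle centred under the white ring on the diorama board's red lift tab. Then pump the yellow handle: press it fully down once as a trial lift, let it come all the way back up so that the board settles down again, then press it fully down a second time with the gripper's fingers and finish there, still holding the handle down with the board raised on the jack. Do not touch the board or its stand with the robot, and leave the paint pots and the other things where they are.

Things in the scene. Friction and masses are not known exactly. Their poses are not given: they have to be found in the camera images.
- jack: Loose blue lever jack, 0.7 kg, balanced near its grip block. Origin: under the grip block, on the base's underside. x points to the saddle, handle towards -x, z up. Base x -155 to +115, 64 wide, 10 thick. Grip block 36 (x) by 30 (y), its top at z 105: grip here, side faces free above z 20. Black saddle at x +85.
- saddle_top (a point): Centre of the top face of the jack's saddle, a black disc of 36 diameter; 62 above the table with the handle up. It rises straight up by up to 41 as the handle goes down (83 mm per rad).
- handle_pad (a point): Centre of the top of the yellow press pad (40 along the jack, 44 wide, 10 thick) at the handle's end. Handle up: at jack x -127, z 117, sloping 0.4 rad (outer end higher). It swings about a level pin (jack y) at x 0, z 58; pad centre at radius 140, its top 5 above the arm's centre line. Fully down: x -140, z 49, outer end 0.1 rad lower.
- handle (a joint): Jack handle angle in rad: 0 = up (rests there by its spring), 0.5 = fully down at its stop. It springs back up by itself when let go. Pressing it down on the pad takes about 3 N at the top and 6 to 12 N at the bottom under load.
- lift_tab (a point): The lift point: centre of the underside of the red lift tab at the middle of the board's front edge, 75 above the table with the board down. The tab is 50 wide, reaches 25 in front of this point, the board's edge is 25 behind it. Tab top 87 above the table, with a white ring right above this point. x points into the board, z up.
- stand: Fixed wooden stand with the diorama board. Origin on the table right below the lift point; x towards the board's hinge, z up. Board 300 wide (y), x 25 to 275, top 88 above the table, with a model crane, lorry and shed fixed on it, up to 250 high, all beyond x 80. Front posts at x 40 to 70, y +-130; the space between them is free.
- board (a joint): Tilt of the board about the hinge at its back, in rad: 0 = down on its front posts, grows as the front edge rises (275 mm per rad at the lift point); the jack at full stroke gives about 0.1.
- glue: White glue bottle with a blue cap, 38 diameter, 95 tall; bystander, origin under its centre.
- water_cup: Glass cup, 72 diameter, 85 tall; bystander, origin under its centre.
- pliers: Red-handled pliers lying flat, 130 long, 14 thick; bystander.
- pot_red: White paint pot with a red cap, 36 diameter, 45 tall; bystander, origin under its centre.
- pot_blue: White paint pot with a blue cap, 36 diameter, 45 tall; bystander, origin under its centre.
- pot_green: White paint pot with a green cap, 36 diameter, 45 tall; bystander, origin under its centre.

How it is judged:
By the outcome, as a careful person would: the job done as asked, in the order asked, and still so for the second after the job is handed in, while the arm keeps its last pose, push and grip.
It also fails if it takes over 56 s, if anything falls off the work surface, if the arm or the gripper's body presses on something with over 40 N, if the wrist force passes 120 N, or if a joint passes its speed limit or range.

ROBOT

A 6-joint arm with a two-finger parallel gripper is mounted at the origin on the work surface. World frame = base frame: x ahead of the robot, y to its left, z up, the work surface at z = 0. Lengths are in m, angles in rad, forces in N, time in s.
With the tool pointing down it reaches from about 0.4 to 0.825 m from the base axis. Payload 7 kg.
Tool frame: the origin (TCP) lies at the centre of the arm's flange, where the gripper is bolted on; the fingertips stand 178 mm ahead of it and the grasp point (between the pads) lies 159 mm ahead of it; x points along the fingers, y is the direction in which the jaws open and shut, and the axes are right-handed (so a half turn about x gives the same grasp; the last joint's range is limited). The gripper opens to 88 mm and grips with 3 to 60 N. Pads are 19 mm wide; open, the fingers measure 130 mm over their backs; the gripper's body (78 mm by 193 mm) begins 47 mm behind the grasp point.
Start: joints at [1.586, 0.359, 0.012, 0, -1.224, -0.288], TCP at [0.182, 0.65, 0.405] pointing down, gripper open.
Joint ranges: [-3.07, 3.07], [-1.43, 2.12], [-1.02, 1.25], [-3.03, 1.67], [-3.05, -0], [-3.03, 3.03]. Speed limits (rad/s): [2.39, 2.39, 3.01, 3.14, 3.14, 3.14].

INTERFACE

Orientations are given as [roll, pitch, yaw] about the fixed x, y, z axes, in that order (R = Rz(yaw) Ry(pitch) Rx(roll)).
In Python, from station import status, viewer, arm gives the robot as it stands. The module is installed in compiled form; this text tells all that it offers.
- The arm moves only by the tool apply_moves, never from a script. Its argument "commands" is a list of rows, each an object of numbers: "dx", "dy", "dz": the shift along the world's x, y, z in mm; "spin": the turn about the world's z in degrees; "hand": the closure, from 0 (fully open) to 1 (shut). A call has exactly 5 rows; each row shifts and turns the commanded pose from where the row before left it; what a row does not reach is not made up. A row lasts 1/8 s, in which the tool goes at most 62.5 mm and 10.7 degrees, less where a joint would pass 70% of its speed; a pose out of reach is approached as far as the arm can. A call is refused whole if a number of a shift passes 62.5 or a number of a turn 10.7, either way. A call with a gripper value outside its range is refused whole. The fingers move at their own pace and stop on an object; "grip_force" is the grip in N (left out, the last holds). Time passes only in rows, so rows that do not move let the fingers close, or fill a call up. It gives the time, the measured TCP pose, the force and the opening at its end, in the units of the state.
- status.get_state(): the state, without advancing time (a new reading comes with each control period).
- viewer.grab_frame(name): name is "scene" or "side" or "wrist"; returns the picture (480x640x3 uint8, red, green, blue); there is no depth.
- viewer.camera_info(name): a dict with "fx", "fy", "cx", "cy" (pixels), "D" ([k1, k2, p1, p2, k3] as OpenCV has them; the pictures are not rectified), "eye" and "attitude" of the camera in the world; the wrist camera has in their place "T_tool_cam" (4x4, takes a point from camera to tool coordinates, whose origin is the TCP and whose axes are the tool frame's). Camera axes: x right, y up, looking along -z (the intrinsics and any distortion apply to the point x, -y, -z); pixel columns grow to the right and rows downward; lengths in m; the calibration is good to about 2 mm. A picture is of the moment at which its call begins: read the wrist's pose just before it. camera_info takes no time and is no camera call.
- arm.job_done(): hands the job in, once; it reports no verdict.
The state is a dict: "t": time; "q": joint angles; "qd": joint speeds; "joint_efforts": joint torques, N m; "eef_pos": TCP position; "ee_rot": TCP orientation; "force": force on the tool from outside, world axes, zero at the start; "moment": the same for the moment, N m; "width": finger opening in m.
Only numpy, scipy, OpenCV 4.12 (cv2) and the standard library are available. Lean on these libraries where they do the work, as an engineer would, in place of code of your own. Each camera call takes 0.05 s, during which the arm holds its last target.

## Working session

There is one attempt and no reset: what is moved stays moved. The work goes in short steps, Python scripts to look and compute and a tool call to move; the robot and the scene stay as the last step left them, time stands still between calls to the robot, and variables do not carry over. Pictures are saved under pics/ and viewed, and the job is handed in when it is done.

Besides the shell and the picture viewer there is one more tool, called after "Request:" in YAML: its name, and indented under it one key for each argument. apply_moves: Moves the arm, as the interface text tells. Its arguments: {"type":"object","properties":{"commands":{"type":"array","items":{"type":"object","properties":{"dx":{"type":"number"},"dy":{"type":"number"},"dz":{"type":"number"},"spin":{"type":"number"},"hand":{"type":"number"}}}},"grip_force":{"type":"number"}},"required":["commands"]}

```bash
mkdir -p pics
python3 - <<'E'
from station import status, viewer, arm
import cv2
s=status.get_state()
print(s)
for n in ["scene","side","wrist"]:
    f=viewer.grab_frame(n); cv2.imwrite(f"pics/{n}0.png",f[:,:,::-1]); print(n,viewer.camera_info(n))
E
```

```text
{'t': 0.0, 'q': array([ 1.58609733e+00,  3.59360767e-01,  1.10519289e-02, -3.47268364e-04,
       -1.22409534e+00, -2.88090989e-01]), 'qd': array([-0.00039288, -0.00149512,  0.00042153, -0.00120513,  0.0009968 ,
       -0.00117182]), 'joint_efforts': array([-4.08408696e-04, -5.82718670e+01,  2.93047410e+01,  6.99748859e+00,
        6.86637824e-03, -1.49787202e-04]), 'eef_pos': array([0.1818131 , 0.64984331, 0.40373684]), 'ee_rot': array([ 1.65859842,  1.56915566, -1.75590248]), 'force': array([ 0.02944317, -0.78310089, -0.59402752]), 'moment': array([ 0.05396327,  0.00428758, -0.00832607]), 'width': 0.08783375107523272}
scene {'fx': 477.4730008042657, 'fy': 477.4730008042657, 'cx': 320.1108850554305, 'cy': 241.1826063926201, 'D': array([-0.00937111,  0.        ,  0.        ,  0.        ,  0.        ]), 'eye': array([ 1.14261941, -0.05126038,  0.91309008]), 'attitude': array([ 0.60179942, -0.0129239 ,  1.5377393 ])}
side {'fx': 532.6492451712194, 'fy': 532.6492451712194, 'cx': 308.13435472114253, 'cy': 234.18688144961052, 'D': array([-0.0620726,  0.       ,  0.       ,  0.       ,  0.       ]), 'eye': array([-0.0193766 , -0.58202649,  0.89470573]), 'attitude': array([ 0.80222714, -0.01830803, -0.77986964])}
wrist {'fx': 362.6054716199646, 'fy': 362.6054716199646, 'cx': 322.8342110912484, 'cy': 235.47041339873306, 'D': array([0.01050307, 0.        , 0.        , 0.        , 0.        ]), 'T_tool_cam': array([[-1.38058380e-03,  2.65421773e-01, -9.64131410e-01,
         2.02945814e-02],
       [ 9.99998904e-01, -1.48562891e-04, -1.47284291e-03,
         2.61285508e-04],
       [-5.34158727e-04, -9.64132387e-01, -2.65421277e-01,
        -7.14080630e-02],
       [ 0.00000000e+00,  0.00000000e+00,  0.00000000e+00,
         1.00000000e+00]])}
```

View pics/scene0.png

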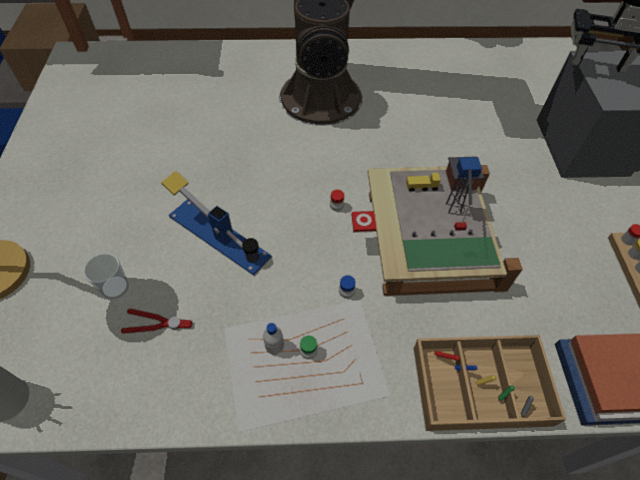

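View pics/side0.png

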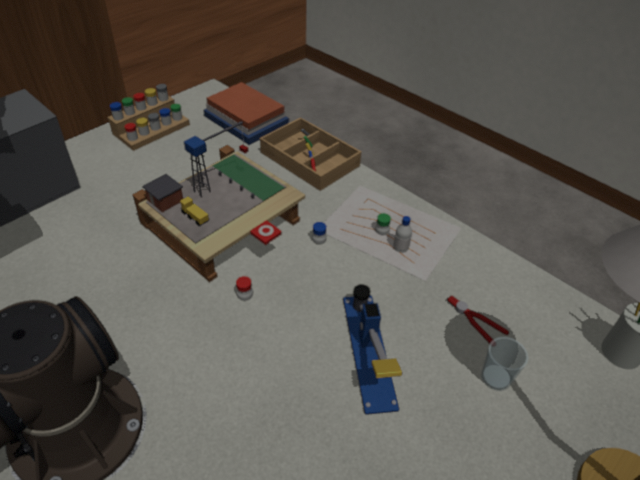

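View pics/wrist0.png

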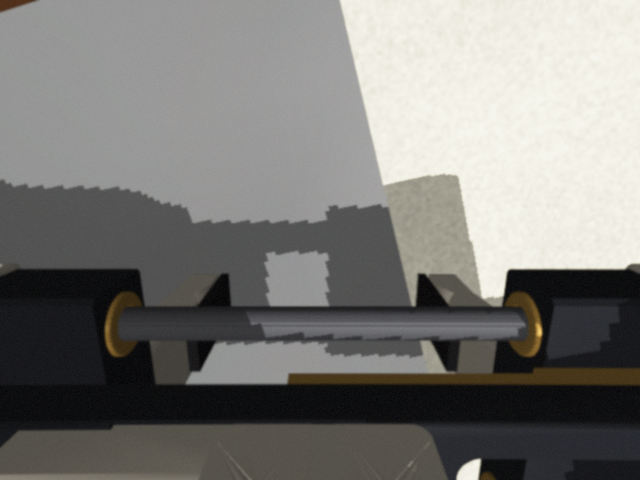

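```bash
cat > h.py <<'E'
import numpy as np, cv2
from scipy.spatial.transform import Rotation as Ro
from station import status, viewer, arm
def cam(n):
    c=viewer.camera_info(n); K=np.array([[c['fx'],0,c['cx']],[0,c['fy'],c['cy']],[0,0,1]])
    if n=='wrist':
        s=status.get_state(); T=np.eye(4); T[:3,:3]=Ro.from_euler('xyz',s['ee_rot']).as_matrix(); T[:3,3]=s['eef_pos']
        T=T@c['T_tool_cam']; R=T[:3,:3]; e=T[:3,3]
    else:
        R=Ro.from_euler('xyz',c['attitude']).as_matrix(); e=np.array(c['eye'])
    return K,np.array(c['D']),R,e
def w(C,uv,z):
    K,D,R,e=C
    p=cv2.undistortPoints(np.array([[uv]],float),K,D)[0,0]
    d=R@np.array([p[0],-p[1],-1]); return e+d*(z-e[2])/d[2]
def px(C,P):
    K,D,R,e=C
    q=(np.atleast_2d(P)-e)@R*[1,-1,-1]
    return cv2.projectPoints(q,np.zeros(3),np.zeros(3),K,D)[0][:,0]
def zoom(f,u,v,s,k,name):
    c=f[max(0,v-s*3//4):v+s*3//4,max(0,u-s):u+s,::-1]
    cv2.imwrite(name,cv2.resize(c,None,fx=k,fy=k,interpolation=cv2.INTER_CUBIC))
E
python3 - <<'E'
from h import *
a=cv2.imread('pics/scene0.png')[:,:,::-1]; b=cv2.imread('pics/side0.png')[:,:,::-1]
zoom(a,220,220,66,6,'pics/z1.png'); zoom(a,375,235,66,6,'pics/z2.png')
zoom(b,375,345,80,5,'pics/z3.png'); zoom(b,255,235,66,6,'pics/z4.png')
E
```

```text
(no output)
```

View pics/z1.png

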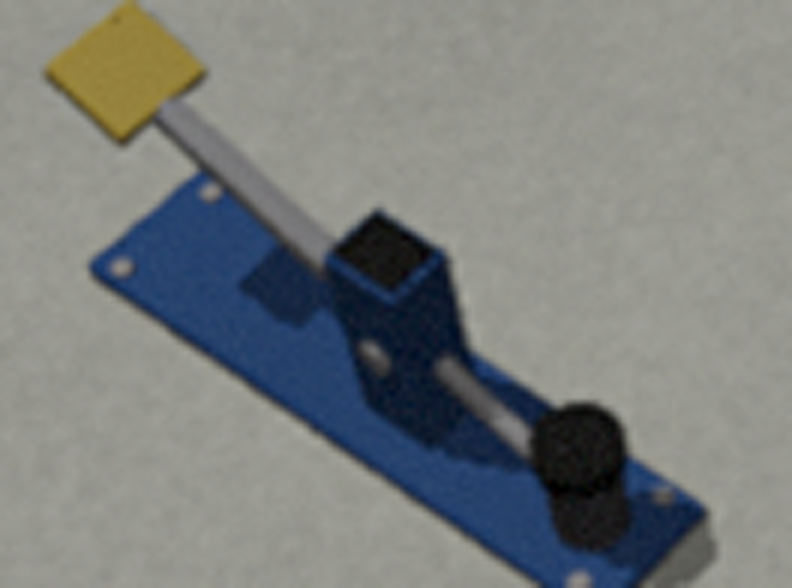

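View pics/z2.png

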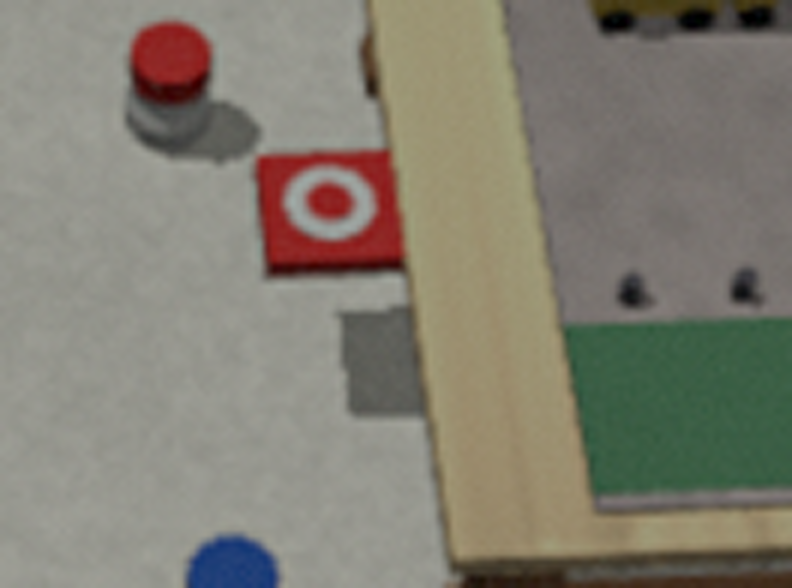

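View pics/z3.png

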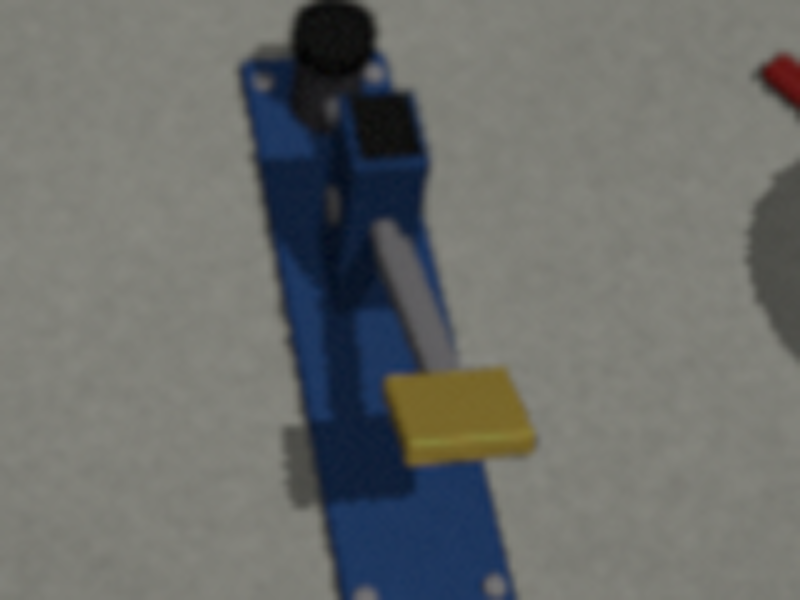

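View pics/z4.png

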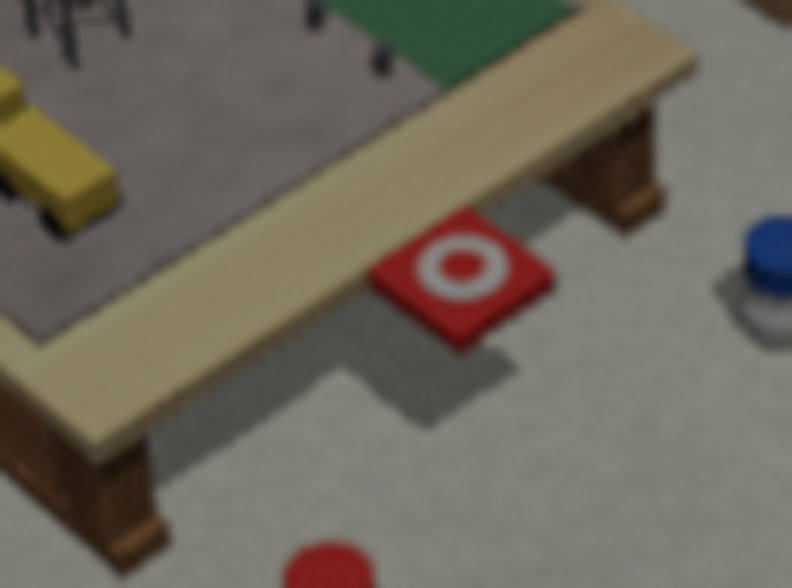

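Run:
```python
from h import *
A=cam('scene');B=cam('side')
def f(C,o,k,p,z): return w(C,[(p[0]+.5)/k-.5+o[0],(p[1]+.5)/k-.5+o[1]],z)
z1=(A,(154,171),6);z2=(A,(309,186),6);z3=(B,(295,285),5);z4=(B,(189,186),6)
for n,v in dict(blk1=(z1,(387,257),.105),blk3=(z3,(386,127),.105),sad1=(z1,(579,450),.062),sad3=(z3,(333,33),.062),pad1=(z1,(126,72),.117),pad3=(z3,(459,408),.117),ring2=(z2,(329,203),.087),ring4=(z4,(463,267),.087),
 e2a=(z2,(372,0),.088),e2b=(z2,(453,565),.088),e4a=(z4,(95,445),.088),e4b=(z4,(695,60),.088)).items(): print(n,f(*v[0],v[1],v[2]).round(4))
# others
for n,C,p,z in [('potred',A,(337,196),.045),('potblue',A,(348,282),.045),('potblueS',B,(320,229),.045),('potredS',B,(244,284),.045),('glue',A,(272,328),.095),('cup',A,(102,266),.085)]: print(n,w(C,p,z).round(4))
```

```text
blk1 [ 0.5112 -0.2376  0.105 ]
blk3 [ 0.5082 -0.2383  0.105 ]
sad1 [ 0.5666 -0.1715  0.062 ]
sad3 [ 0.5581 -0.1732  0.062 ]
pad1 [ 0.4324 -0.3378  0.117 ]
pad3 [ 0.427  -0.3384  0.117 ]
ring2 [0.5209 0.074  0.087 ]
ring4 [0.5203 0.075  0.087 ]
e2a [0.4254 0.0984 0.088 ]
e2b [0.6727 0.1024 0.088 ]
e4a [0.3687 0.0949 0.088 ]
e4b [0.6636 0.1    0.088 ]
potred [0.4187 0.0238 0.045 ]
potblue [0.6517 0.0344 0.045 ]
potblueS [0.6419 0.0253 0.045 ]
potredS [0.4074 0.0179 0.045 ]
glue [ 0.7735 -0.1173  0.095 ]
cup [ 0.6247 -0.4646  0.085 ]
```

Run:
```python
from h import *
s=status.get_state(); R=Ro.from_euler('xyz',s['ee_rot']).as_matrix(); print(R.round(4)); print(np.degrees(np.arctan2(R[1,1],R[0,1])), np.degrees(np.arctan2(R[1,2],R[0,2])))
```

```text
[[-2.000e-04 -2.695e-01 -9.630e-01]
 [-1.200e-03 -9.630e-01  2.695e-01]
 [-1.000e+00  1.200e-03 -1.000e-04]]
-105.63292482359736 164.36708549418782
```

Run:
```python
from h import *
a0,a1=np.arctan2(.65,.182),np.arctan2(-.238,.51); n=20
p=np.array([[ (0.675+(0.563-.675)*i/n)*np.cos(a0+(a1-a0)*i/n),(0.675+(0.563-.675)*i/n)*np.sin(a0+(a1-a0)*i/n)] for i in range(n+1)])
print((np.diff(p,axis=0)*1000).round(0).astype(int).tolist())
```

```text
[[54, -23], [51, -28], [48, -32], [45, -36], [41, -39], [37, -42], [33, -45], [29, -47], [24, -49], [20, -51], [15, -52], [10, -52], [6, -52], [1, -52], [-4, -52], [-8, -51], [-12, -49], [-16, -48], [-20, -46], [-24, -43]]
```

Request:
apply_moves:
  commands:
    - {"dz": 30}
    - {"dx": 40, "dy": -15, "dz": 30, "spin": -5.6}
    - {"dx": 55, "dy": -20, "spin": -5.6}
    - {"dx": 54, "dy": -26, "spin": -5.6}
    - {"dx": 51, "dy": -30, "spin": -5.6}

```text
invalid input at $.commands[0]: expected keys dx, dy, dz, spin, hand
```

Request:
apply_moves:
  commands:
    - {"dx": 0, "dy": 0, "dz": 30, "spin": 0, "hand": 0}
    - {"dx": 45, "dy": -20, "dz": 30, "spin": -5.6, "hand": 0}
    - {"dx": 52, "dy": -28, "dz": 0, "spin": -5.6, "hand": 0}
    - {"dx": 50, "dy": -32, "dz": 0, "spin": -5.6, "hand": 0}
    - {"dx": 46, "dy": -36, "dz": 0, "spin": -5.6, "hand": 0}

```text
t: 0.78
eef_pos: [0.3763, 0.5329, 0.4642]
ee_rot: [1.75, 1.57, -2.059]
force: [1.2, -0.3, 0.7]
width: 0.0875
```

Request:
apply_moves:
  commands:
    - {"dx": 41, "dy": -40, "dz": 0, "spin": -5.6, "hand": 0}
    - {"dx": 37, "dy": -44, "dz": 0, "spin": -5.6, "hand": 0}
    - {"dx": 33, "dy": -47, "dz": 0, "spin": -5.6, "hand": 0}
    - {"dx": 29, "dy": -49, "dz": 0, "spin": -5.6, "hand": 0}
    - {"dx": 24, "dy": -51, "dz": 0, "spin": -5.6, "hand": 0}

```text
t: 1.4
eef_pos: [0.5397, 0.3013, 0.4643]
ee_rot: [1.894, 1.57, -2.404]
force: [1.1, -0.1, 0.7]
width: 0.0877
```

Request:
apply_moves:
  commands:
    - {"dx": 20, "dy": -53, "dz": 0, "spin": -5.6, "hand": 0}
    - {"dx": 15, "dy": -54, "dz": 0, "spin": -5.6, "hand": 0}
    - {"dx": 10, "dy": -54, "dz": 0, "spin": -5.6, "hand": 0}
    - {"dx": 4, "dy": -54, "dz": 0, "spin": -5.6, "hand": 0}
    - {"dx": 0, "dy": -54, "dz": 0, "spin": -5.6, "hand": 0}

```text
t: 2.02
eef_pos: [0.5878, 0.0322, 0.4643]
ee_rot: [1.874, 1.57, -2.913]
force: [0.7, -0.7, 0.4]
width: 0.0876
```

Request:
apply_moves:
  commands:
    - {"dx": -6, "dy": -54, "dz": 0, "spin": -6.9, "hand": 0}
    - {"dx": -11, "dy": -54, "dz": 0, "spin": -6.9, "hand": 0}
    - {"dx": -16, "dy": -54, "dz": 0, "spin": -6.9, "hand": 0}
    - {"dx": -20, "dy": -54, "dz": 0, "spin": -6.9, "hand": 0}
    - {"dx": -25, "dy": -54, "dz": 0, "spin": -6.9, "hand": 0}

```text
t: 2.65
eef_pos: [0.509, -0.2375, 0.4644]
ee_rot: [2.007, 1.57, 2.901]
force: [0.3, -1.4, -0.8]
width: 0.0881
```

```bash
cat > st.py <<'E'
from h import *
s=status.get_state(); R=Ro.from_euler('xyz',s['ee_rot']).as_matrix()
print('t',round(s['t'],2),'tcp',s['eef_pos'].round(4),'tip',(s['eef_pos']+.178*R[:,0]).round(4),'yhead',round(np.degrees(np.arctan2(R[1,1],R[0,1])),2),'xax',R[:,0].round(4),'F',s['force'].round(1),'w',round(s['width'],4),'q',s['q'].round(2))
E
python3 st.py
python3 - <<'E'
from h import *
f=viewer.grab_frame('wrist'); cv2.imwrite('pics/w1.png',f[:,:,::-1])
E
```

```text
t 2.65 tcp [ 0.509  -0.2375  0.4644] tip [ 0.509  -0.2375  0.2864] yhead 141.26 xax [-3.e-04  1.e-04 -1.e+00] F [ 0.3 -1.4 -0.8] w 0.0881 q [-0.09  0.14 -0.15 -0.   -1.29 -0.59]
```

View pics/w1.png

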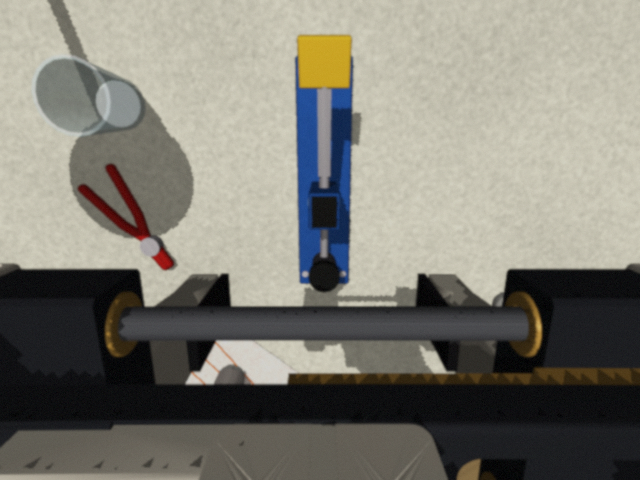

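Run:
```python
from h import *
C=cam('wrist')
b=w(C,(324,211),.105);s=w(C,(324,271),.062);p=w(C,(325,62),.117)
for n,v in dict(b=b,s=s,p=p).items(): print(n,v.round(4))
print(np.degrees(np.arctan2(*(s-p)[[1,0]])),np.hypot(*(s-p)[:2]),np.hypot(*(b-p)[:2]))
```

```text
b [ 0.5031 -0.2438  0.105 ]
s [ 0.5517 -0.1839  0.062 ]
p [ 0.4219 -0.3423  0.117 ]
50.668410080908615 0.20480499369385105 0.12765265182153274
```

Run:
```python
from h import *
f=cv2.imread('pics/w1.png')[:,:,::-1]
zoom(f,325,215,60,6,'pics/w1z.png')
C=cam('wrist'); 
# predicted from scene estimates
o=np.array([.5097,-.238,0]);y=np.radians(51.5);J=np.array([[np.cos(y),-np.sin(y),0],[np.sin(y),np.cos(y),0],[0,0,1]])
pts=np.array([[18,15,105],[18,-15,105],[-18,-15,105],[-18,15,105],[85,0,62],[-127,0,117],[115,32,10],[115,-32,10],[-155,32,10],[-155,-32,10]])/1000
print(px(C,pts@J.T+o).round(0).tolist())
```

```text
[[338.0, 238.0], [307.0, 238.0], [306.0, 201.0], [338.0, 201.0], [323.0, 285.0], [321.0, 74.0], [348.0, 290.0], [299.0, 291.0], [350.0, 62.0], [292.0, 63.0]]
```

View pics/w1z.png

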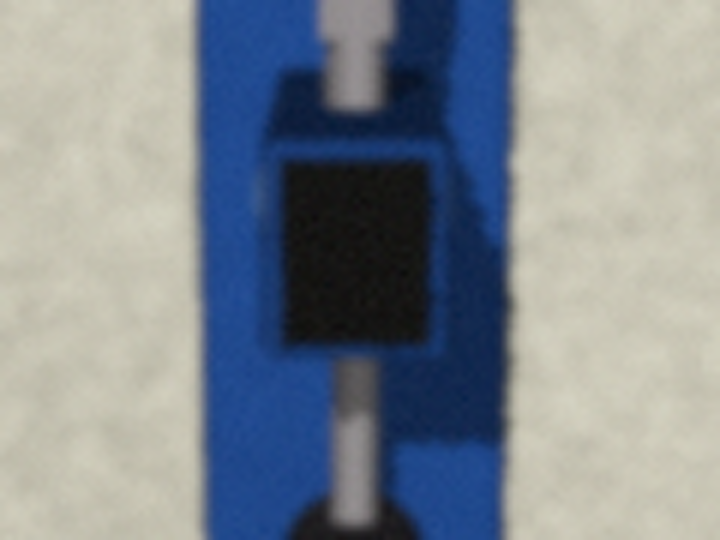

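```bash
python3 st.py
python3 - <<'E'
from h import *
C=cam('wrist'); f=viewer.grab_frame('wrist')
zoom(f,325,215,60,6,'pics/w2z.png')
cv2.imwrite('pics/w2.png',f[:,:,::-1])
E
python3 st.py
```

```text
t 2.7 tcp [ 0.5062 -0.2418  0.4646] tip [ 0.5059 -0.2419  0.2866] yhead 140.76 xax [-1.7e-03 -9.0e-04 -1.0e+00] F [-2.2 -2.3 -0. ] w 0.0876 q [-0.1   0.14 -0.15  0.   -1.29 -0.59]
t 2.75 tcp [ 0.5075 -0.2398  0.4646] tip [ 0.5073 -0.2398  0.2866] yhead 141.02 xax [-1.e-03 -3.e-04 -1.e+00] F [ 0.7 -0.5  0.3] w 0.0877 q [-0.09  0.14 -0.15  0.   -1.29 -0.59]
```

View pics/w2z.png

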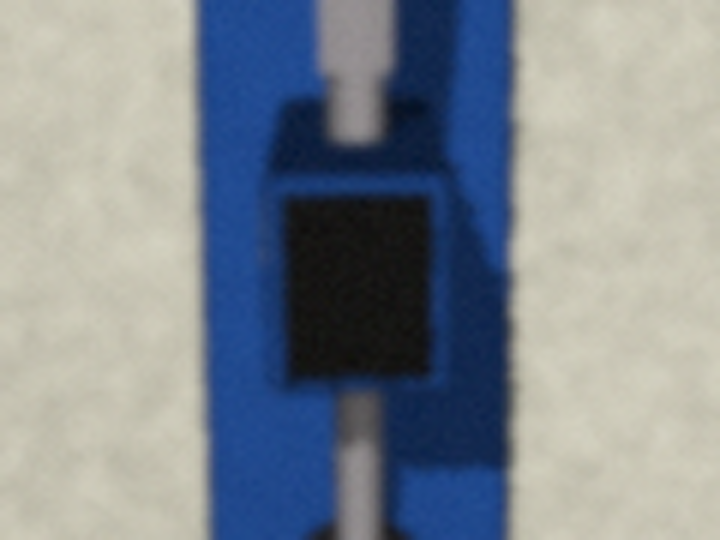

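Request:
apply_moves:
  commands:
    - {"dx": 0, "dy": 0, "dz": -55, "spin": 0, "hand": 0}
    - {"dx": 0, "dy": 0, "dz": -55, "spin": 0, "hand": 0}
    - {"dx": 0, "dy": 0, "dz": -50, "spin": 0, "hand": 0}
    - {"dx": 0, "dy": 0, "dz": -40, "spin": 0, "hand": 0}
    - {"dx": 0, "dy": 0, "dz": -23, "spin": 0, "hand": 0}

```text
t: 3.38
eef_pos: [0.5092, -0.2356, 0.2392]
ee_rot: [2.064, 1.568, 2.963]
force: [-0.1, 0.2, 0.1]
width: 0.0877
```

```bash
python3 - <<'E'
from h import *
f=viewer.grab_frame('side')
zoom(f,375,345,80,5,'pics/s2z.png')
E
python3 st.py
```

```text
t 3.42 tcp [ 0.5085 -0.2354  0.237 ] tip [ 0.5074 -0.2351  0.059 ] yhead 141.45 xax [-0.006   0.0014 -1.    ] F [-1.1  0.1 -2.7] w 0.0877 q [-0.08  0.34 -0.45 -0.   -0.79 -0.59]
```

View pics/s2z.png

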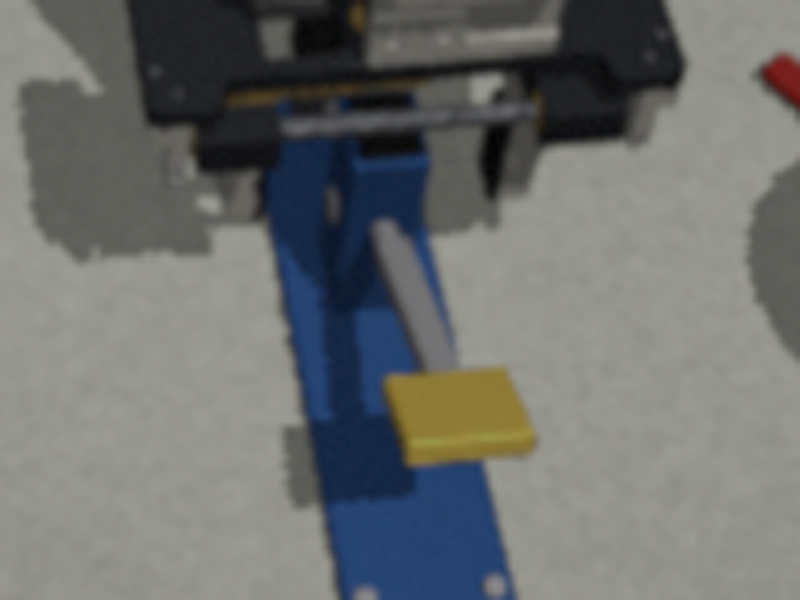

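Request:
apply_moves:
  commands:
    - {"dx": 0, "dy": 0, "dz": 0, "spin": 0, "hand": 0.4}
    - {"dx": 0, "dy": 0, "dz": 0, "spin": 0, "hand": 0.55}
    - {"dx": 0, "dy": 0, "dz": 0, "spin": 0, "hand": 0.7}
    - {"dx": 0, "dy": 0, "dz": 0, "spin": 0, "hand": 1}
    - {"dx": 0, "dy": 0, "dz": 0, "spin": 0, "hand": 1}
  grip_force: 40

```text
t: 4.05
eef_pos: [0.5099, -0.236, 0.2421]
ee_rot: [-0.971, 1.57, -0.073]
force: [-0.1, 0.5, -0.7]
width: 0.0432
```

```bash
python3 st.py
```

```text
t 4.05 tcp [ 0.5099 -0.236   0.2421] tip [ 0.51   -0.236   0.0641] yhead 141.47 xax [ 7.e-04 -1.e-04 -1.e+00] F [-0.1  0.5 -0.7] w 0.0432 q [-0.09  0.33 -0.44 -0.   -0.79 -0.59]
```

Request:
apply_moves:
  commands:
    - {"dx": 0, "dy": 0, "dz": 0, "spin": 0, "hand": 1}
    - {"dx": 0, "dy": 0, "dz": 0, "spin": 0, "hand": 1}
    - {"dx": 0, "dy": 0, "dz": 0, "spin": 0, "hand": 1}
    - {"dx": 0, "dy": 0, "dz": 0, "spin": 0, "hand": 1}
    - {"dx": 0, "dy": 0, "dz": 0, "spin": 0, "hand": 1}

```text
t: 4.68
eef_pos: [0.5097, -0.2359, 0.2417]
ee_rot: [2.034, 1.57, 2.932]
force: [-3.5, 2.6, 2.7]
width: 0.0301
```

```bash
python3 - <<'E'
from h import *
f=viewer.grab_frame('side')
zoom(f,375,345,80,5,'pics/s3z.png')
E
python3 st.py
```

```text
t 4.72 tcp [ 0.5097 -0.2359  0.2417] tip [ 0.5096 -0.2359  0.0637] yhead 141.47 xax [-4.e-04  1.e-04 -1.e+00] F [-3.3  1.6  2.9] w 0.0297 q [-0.09  0.33 -0.44 -0.   -0.79 -0.59]
```

View pics/s3z.png

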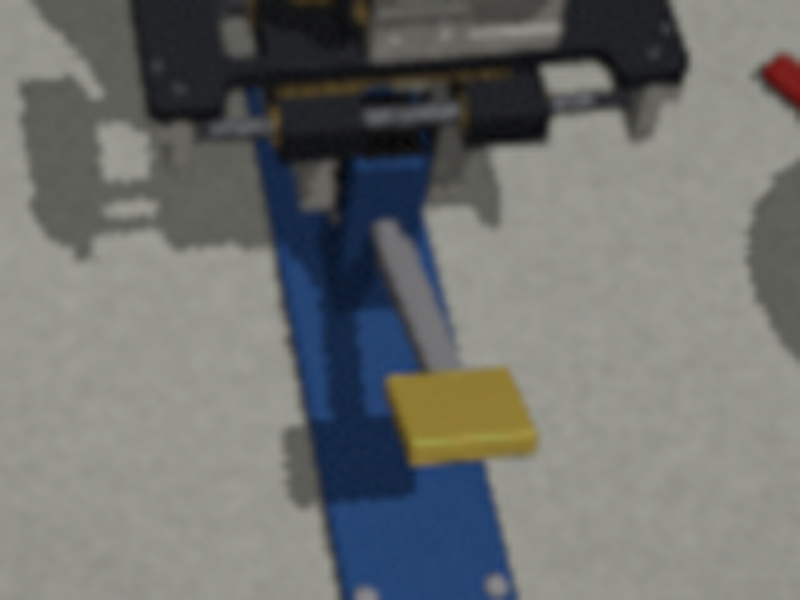

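Request:
apply_moves:
  commands:
    - {"dx": 0, "dy": 0, "dz": 10, "spin": 0, "hand": 1}
    - {"dx": 0, "dy": 0, "dz": 10, "spin": 0, "hand": 1}
    - {"dx": 2, "dy": 15, "dz": 0, "spin": 4, "hand": 1}
    - {"dx": 2, "dy": 20, "dz": 0, "spin": 6, "hand": 1}
    - {"dx": 2, "dy": 25, "dz": 0, "spin": 6, "hand": 1}

```text
t: 5.35
eef_pos: [0.5159, -0.1756, 0.262]
ee_rot: [-0.757, 1.571, 0.423]
force: [-0.8, 0.1, -7.7]
width: 0.0299
```

Request:
apply_moves:
  commands:
    - {"dx": 2, "dy": 25, "dz": 0, "spin": 7, "hand": 1}
    - {"dx": 2, "dy": 25, "dz": 0, "spin": 6, "hand": 1}
    - {"dx": 2, "dy": 20, "dz": 0, "spin": 5, "hand": 1}
    - {"dx": 1, "dy": 17, "dz": 0, "spin": 3.5, "hand": 1}
    - {"dx": 1, "dy": 10, "dz": 0, "spin": 2, "hand": 1}

```text
t: 5.98
eef_pos: [0.5239, -0.0782, 0.2619]
ee_rot: [-1.164, 1.571, 0.426]
force: [-0.6, -1.3, -6.5]
width: 0.0294
```

```bash
python3 - <<'E'
from h import *
f=viewer.grab_frame('side'); zoom(f,300,270,100,4,'pics/s4z.png')
f=viewer.grab_frame('scene'); zoom(f,340,210,100,4,'pics/a4z.png')
E
python3 st.py
```

```text
t 6.08 tcp [ 0.5241 -0.0783  0.2618] tip [ 0.5241 -0.0783  0.0838] yhead -178.95 xax [ 3.e-04  1.e-04 -1.e+00] F [ 0.7 -1.  -7.2] w 0.0298 q [ 0.22  0.26 -0.49 -0.   -0.81 -0.2 ]
```

View pics/s4z.png

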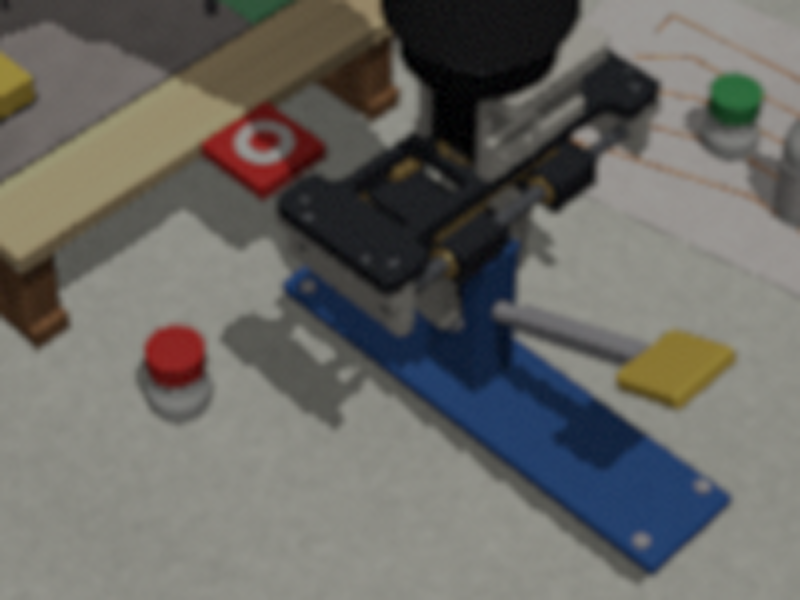

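View pics/a4z.png

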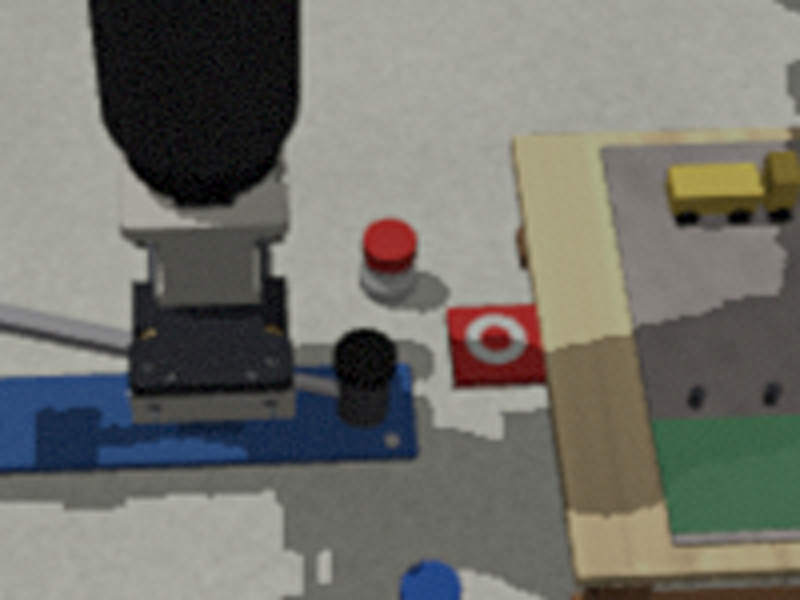

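Run:
```python
from h import *
A=cam('scene');B=cam('side')
f=lambda C,o,k,p,z: w(C,[(p[0]+.5)/k-.5+o[0],(p[1]+.5)/k-.5+o[1]],z).round(4)
print('sad',f(A,(240,135),4,(365,355),.082),'ring',f(A,(240,135),4,(496,339),.087))
print('baseR',f(A,(240,135),4,(408,366),.03),f(A,(240,135),4,(416,457),.03))
print('side base corners',f(B,(200,195),4,(285,288),.03),f(B,(200,195),4,(652,570),.03),f(B,(200,195),4,(730,500),.03),'ring',f(B,(200,195),4,(263,141),.087),'pad',f(B,(200,195),4,(677,366),.137))
```

```text
sad [0.5262 0.0032 0.082 ] ring [0.5208 0.0745 0.087 ]
baseR [0.4961 0.031  0.03  ] [0.5588 0.0317 0.03  ]
side base corners [0.4896 0.0264 0.03  ] [ 0.4944 -0.2367  0.03  ] [ 0.5547 -0.2361  0.03  ] ring [0.5202 0.0761 0.087 ] pad [ 0.5257 -0.2119  0.137 ]
```

Request:
apply_moves:
  commands:
    - {"dx": -1, "dy": 0, "dz": -8, "spin": 0, "hand": 1}
    - {"dx": -1, "dy": 0, "dz": -7, "spin": 0, "hand": 1}
    - {"dx": 0, "dy": 8, "dz": 0, "spin": 0, "hand": 1}
    - {"dx": 0, "dy": 12, "dz": 0, "spin": 0, "hand": 1}
    - {"dx": 0, "dy": 10, "dz": 0, "spin": 0, "hand": 1}

```text
t: 6.7
eef_pos: [0.5221, -0.048, 0.2469]
ee_rot: [-1.363, 1.57, 0.225]
force: [0.0, -0.2, -6.8]
width: 0.0299
```

```bash
python3 - <<'E'
from h import *
f=viewer.grab_frame('side'); zoom(f,300,270,100,4,'pics/s5z.png')
f=viewer.grab_frame('scene'); zoom(f,350,210,60,6,'pics/a5z.png')
E
python3 st.py
```

```text
t 6.8 tcp [ 0.5221 -0.0477  0.247 ] tip [ 0.5223 -0.0477  0.069 ] yhead -178.95 xax [ 8.e-04  3.e-04 -1.e+00] F [ 1.5 -0.2 -6.7] w 0.0299 q [ 0.28  0.27 -0.52 -0.   -0.77 -0.26]
```

View pics/s5z.png

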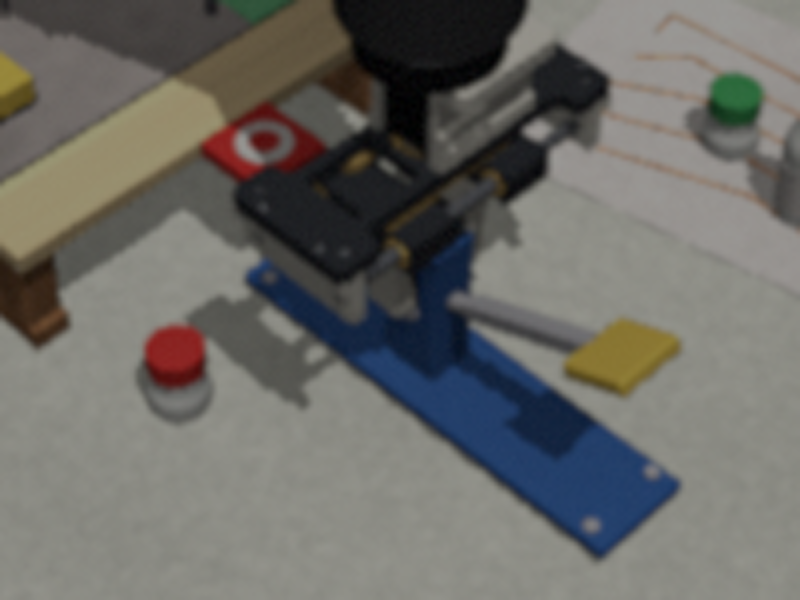

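View pics/a5z.png

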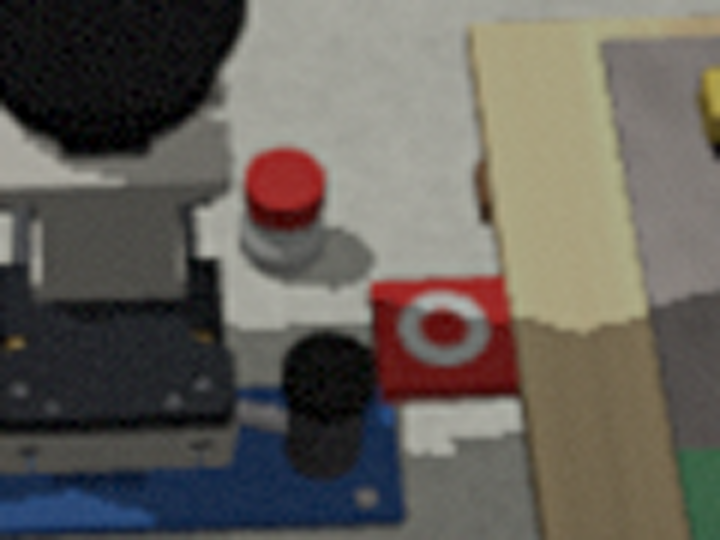

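Run:
```python
from h import *
from scipy.optimize import least_squares
A=cam('scene');B=cam('side')
q=lambda o,k,p:[(p[0]+.5)/k-.5+o[0],(p[1]+.5)/k-.5+o[1]]
a=lambda p:q((290,165),6,p); b=lambda p:q((200,195),4,p)
h=5
obs=[(A,[85,0,62+h],a((329,373))),(A,[115,-32,10+h],a((405,522))),
(B,[-155,32,10+h],b((600,550))),(B,[-155,-32,10+h],b((681,486))),(B,[115,32,10+h],b((247,280))),
(B,[-127+18.4,22,117+7.8*-1+h],b((567,370))) ]
obs=obs[:5]
def pt(m,p):
    y=m[2];c,s=np.cos(y),np.sin(y);return [m[0]+(c*p[0]-s*p[1])/1000,m[1]+(s*p[0]+c*p[1])/1000,p[2]/1000]
def r(m): return np.concatenate([px(C,pt(m,p))[0]-u for C,p,u in obs])
for sel in ('all','A','B'):
    o2=[o for o in obs if sel=='all' or (o[0] is A)==(sel=='A')]
    rr=lambda m: np.concatenate([px(C,pt(m,p))[0]-u for C,p,u in o2])
    S=least_squares(rr,[.522,-.05,1.58]); m=S.x
    print(sel,m[:2].round(4),np.degrees(m[2]).round(2),'sad',np.round(pt(m,[85,0,62])[:2],4),S.fun.reshape(-1,2).round(2).tolist())
print(w(A,a((444,328)),.087),w(B,b((263,141)),.087))
```

```text
all [ 0.5234 -0.052 ] 90.05 sad [0.5233 0.033 ] [[-0.3, -0.62], [-0.05, -0.6], [0.23, 1.34], [0.78, -0.52], [-0.58, -2.56]]
A [ 0.524  -0.0516] 89.46 sad [0.5248 0.0334] [[-0.06, -0.07], [0.06, 0.07]]
B [ 0.5217 -0.0524] 90.61 sad [0.5208 0.0326] [[0.44, 1.61], [0.76, -0.44], [-1.31, -1.75]]
[0.52044581 0.07442784 0.087     ] [0.52019109 0.07609733 0.087     ]
```

Request:
apply_moves:
  commands:
    - {"dx": -0.5, "dy": 8, "dz": 0, "spin": 0, "hand": 1}
    - {"dx": -0.5, "dy": 10, "dz": 0, "spin": 0, "hand": 1}
    - {"dx": -0.5, "dy": 10, "dz": 0, "spin": 0, "hand": 1}
    - {"dx": 0, "dy": 8, "dz": 0, "spin": 0, "hand": 1}
    - {"dx": 0, "dy": 5, "dz": 0, "spin": 0, "hand": 1}

```text
t: 7.42
eef_pos: [0.5204, -0.0074, 0.2467]
ee_rot: [-1.62, 1.571, -0.032]
force: [-0.1, 0.1, -7.3]
width: 0.0299
```

```bash
python3 - <<'E'
from h import *
f=viewer.grab_frame('side'); zoom(f,300,270,100,4,'pics/s6z.png')
f=viewer.grab_frame('scene'); zoom(f,350,210,60,6,'pics/a6z.png')
E
python3 st.py
```

```text
t 7.53 tcp [ 0.5205 -0.0075  0.2467] tip [ 0.5205 -0.0075  0.0687] yhead -178.99 xax [ 2.e-04  0.e+00 -1.e+00] F [ 0.4 -0.1 -6.6] w 0.0304 q [ 0.36  0.27 -0.53  0.   -0.77 -0.35]
```

View pics/s6z.png

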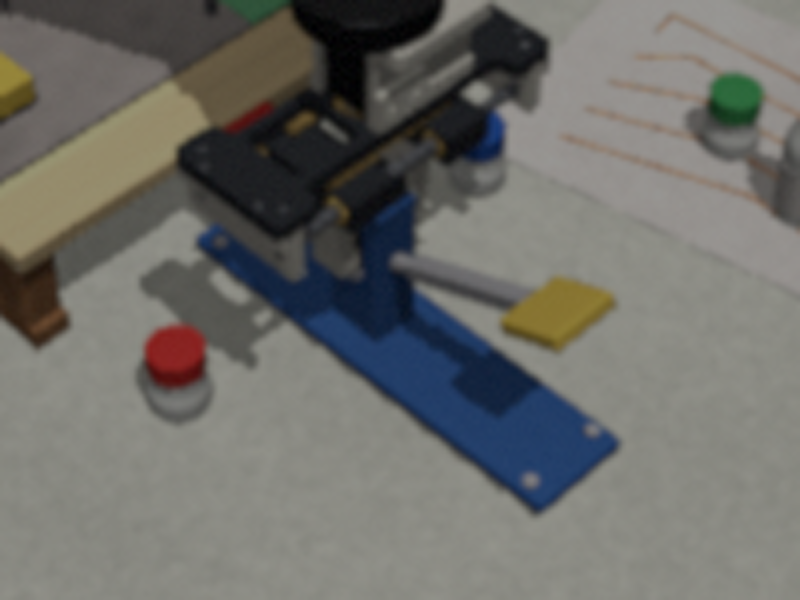

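View pics/a6z.png

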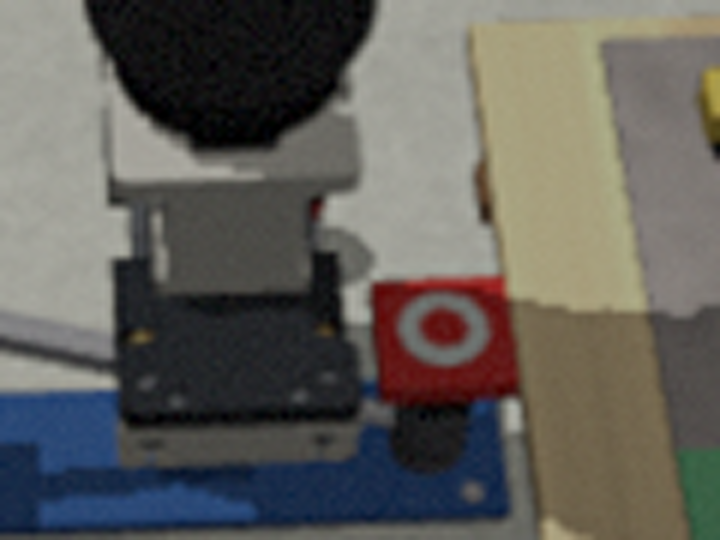

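Run:
```python
from h import *
from scipy.optimize import least_squares
A=cam('scene');B=cam('side')
q=lambda o,k,p:[(p[0]+.5)/k-.5+o[0],(p[1]+.5)/k-.5+o[1]]
iq=lambda o,k,u:((np.array(u)-o+.5)*k-.5).round(0)
a=lambda p:q((290,165),6,p); b=lambda p:q((200,195),4,p)
h=5
obs=[(A,[115,-32,10+h],a((508,516))),
(B,[-155,32,10+h],b((539,506))),(B,[-155,-32,10+h],b((620,444))),(B,[115,32,10+h],b((198,240)))]
def pt(m,p):
    y=m[2];c,s=np.cos(y),np.sin(y);return [m[0]+(c*p[0]-s*p[1])/1000,m[1]+(s*p[0]+c*p[1])/1000,p[2]/1000]
for sel in ('all','B'):
    o2=[o for o in obs if sel=='all' or (o[0] is A)==(sel=='A')]
    rr=lambda m: np.concatenate([px(C,pt(m,p))[0]-u for C,p,u in o2])
    S=least_squares(rr,[.522,-.01,1.58]); m=S.x
    print(sel,m[:2].round(4),np.degrees(m[2]).round(2),'sad',np.round(pt(m,[85,0,62])[:2],4),S.fun.reshape(-1,2).round(2).tolist())
ra=w(A,a((444,328)),.087); ra[2]=.067; print('under ring px at .067',iq((290,165),6,px(A,ra)[0]))
for d in (-.15,.15): pass
print('base right corner if perfect', iq((290,165),6,px(A,pt([ra[0]+.0,ra[1]-.085,1.576],[115,-32,15]))[0]))
```

```text
all [ 0.5214 -0.012 ] 89.88 sad [0.5216 0.073 ] [[0.34, -0.57], [0.08, 1.34], [0.82, -0.35], [-0.4, -1.48]]
B [ 0.5207 -0.0118] 90.19 sad [0.5204 0.0732] [[0.1, 1.29], [0.71, -0.5], [-0.87, -1.2]]
under ring px at .067 [439. 361.]
base right corner if perfect [514. 509.]
```

Request:
apply_moves:
  commands:
    - {"dx": -0.5, "dy": 2, "dz": 0, "spin": 0, "hand": 1}
    - {"dx": 0, "dy": 0, "dz": -2, "spin": 0, "hand": 1}
    - {"dx": 0, "dy": 0, "dz": -2, "spin": 0, "hand": 1}
    - {"dx": 0, "dy": 0, "dz": -1, "spin": 0, "hand": 1}
    - {"dx": 0, "dy": 0, "dz": 0, "spin": 0, "hand": 1}

```text
t: 8.15
eef_pos: [0.5198, -0.0061, 0.2417]
ee_rot: [2.214, 1.571, -2.482]
force: [-1.0, 0.5, -5.5]
width: 0.0298
```

```bash
python3 st.py
```

```text
t 8.15 tcp [ 0.5198 -0.0061  0.2417] tip [ 0.5198 -0.0061  0.0637] yhead -179.04 xax [-2.e-04 -2.e-04 -1.e+00] F [-1.   0.5 -5.5] w 0.0298 q [ 0.37  0.28 -0.54  0.   -0.76 -0.35]
```

Request:
apply_moves:
  commands:
    - {"dx": 0, "dy": 0, "dz": -0.7, "spin": 0, "hand": 1}
    - {"dx": 0, "dy": 0, "dz": 0, "spin": 0, "hand": 1}
    - {"dx": 0, "dy": 0, "dz": 0, "spin": 0, "hand": 0.6}
    - {"dx": 0, "dy": 0, "dz": 0, "spin": 0, "hand": 0.45}
    - {"dx": 0, "dy": 0, "dz": 0, "spin": 0, "hand": 0.3}

```text
t: 8.78
eef_pos: [0.5203, -0.0058, 0.2411]
ee_rot: [-1.387, 1.57, 0.2]
force: [-0.3, -0.7, 1.0]
width: 0.0495
```

```bash
python3 st.py
```

```text
t 8.78 tcp [ 0.5203 -0.0058  0.2411] tip [ 0.5204 -0.0058  0.0631] yhead -179.02 xax [ 9.e-04  2.e-04 -1.e+00] F [-0.3 -0.7  1. ] w 0.0495 q [ 0.37  0.28 -0.54  0.   -0.76 -0.35]
```

Request:
apply_moves:
  commands:
    - {"dx": 0, "dy": 0, "dz": 0, "spin": 0, "hand": 0.25}
    - {"dx": 0, "dy": 0, "dz": 15, "spin": 0, "hand": 0.25}
    - {"dx": 0, "dy": 0, "dz": 40, "spin": 0, "hand": 0.25}
    - {"dx": 0, "dy": 0, "dz": 50, "spin": 0, "hand": 0.25}
    - {"dx": 0, "dy": -30, "dz": 20, "spin": 0, "hand": 1}

```text
t: 9.4
eef_pos: [0.5206, -0.0353, 0.3704]
ee_rot: [-1.419, 1.565, 0.171]
force: [0.1, 0.0, -0.8]
width: 0.0603
```

Request:
apply_moves:
  commands:
    - {"dx": 0, "dy": -40, "dz": 0, "spin": 0, "hand": 1}
    - {"dx": 0, "dy": -40, "dz": 0, "spin": 0, "hand": 1}
    - {"dx": 0, "dy": -20, "dz": 0, "spin": 0, "hand": 1}
    - {"dx": 0, "dy": 0, "dz": 0, "spin": 0, "hand": 1}
    - {"dx": 0, "dy": 0, "dz": 0, "spin": 0, "hand": 1}

```text
t: 10.02
eef_pos: [0.5198, -0.1358, 0.3666]
ee_rot: [-1.462, 1.57, 0.125]
force: [0.8, -0.3, 0.2]
width: 0.0115
```

```bash
python3 st.py
python3 - <<'E'
from h import *
f=viewer.grab_frame('side'); zoom(f,280,270,100,4,'pics/s7z.png')
f=viewer.grab_frame('scene'); zoom(f,350,210,60,6,'pics/a7z.png'); cv2.imwrite('pics/a7.png',f[:,:,::-1])
E
```

```text
t 10.03 tcp [ 0.5198 -0.1358  0.3666] tip [ 0.52   -0.1358  0.1886] yhead -179.04 xax [ 7.e-04  1.e-04 -1.e+00] F [ 0.8 -0.3  0.2] w 0.0115 q [ 0.11  0.16 -0.35 -0.   -1.06 -0.09]
```

View pics/s7z.png

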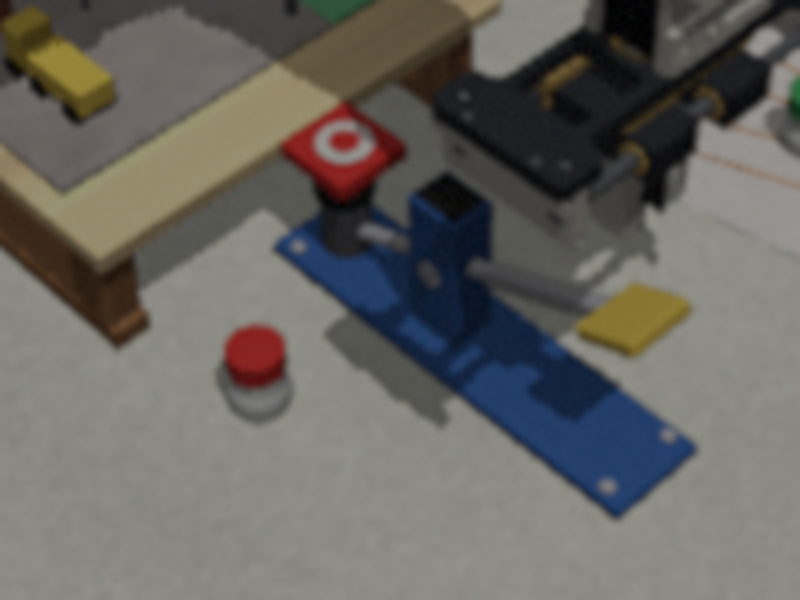

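View pics/a7z.png

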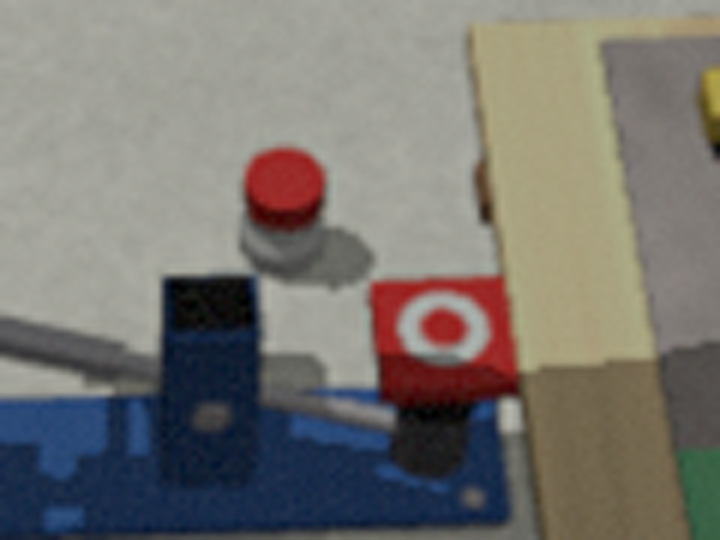

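View pics/a7.png

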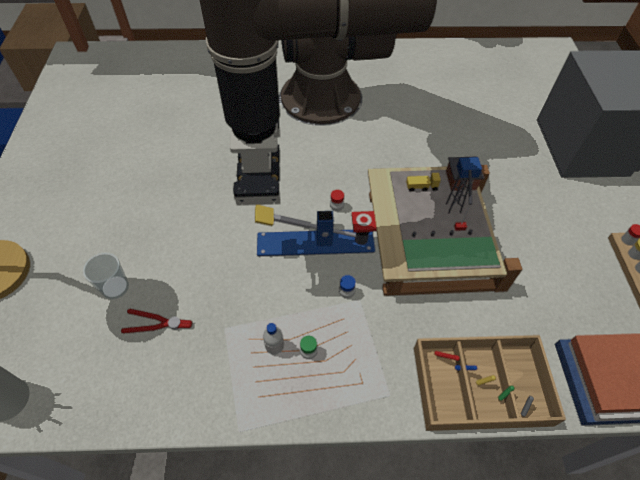

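Run:
```python
from h import *
from scipy.optimize import least_squares
A=cam('scene');B=cam('side')
q=lambda o,k,p:[(p[0]+.5)/k-.5+o[0],(p[1]+.5)/k-.5+o[1]]
iq=lambda o,k,u:((np.array(u)-o+.5)*k-.5).round(0)
a=lambda p:q((290,165),6,p); b=lambda p:q((180,195),4,p)
obs=[(A,[115,-32,10],a((507,518))),(A,[0,0,105],a((210,303))),(A,[-127,0,117],(264.5,214.5)),
(B,[-155,32,10],b((616,510))),(B,[-155,-32,10],b((697,448))),(B,[115,32,10],b((276,246))),(B,[0,0,105],b((452,199))),(B,[-127,0,117],b((636,316)))]
def pt(m,p):
    y=m[2];c,s=np.cos(y),np.sin(y);return [m[0]+(c*p[0]-s*p[1])/1000,m[1]+(s*p[0]+c*p[1])/1000,p[2]/1000]
for sel in ('all','A','B'):
    o2=[o for o in obs if sel=='all' or (o[0] is A)==(sel=='A')]
    rr=lambda m: np.concatenate([px(C,pt(m,p))[0]-u for C,p,u in o2])
    S=least_squares(rr,[.522,-.01,1.58],loss='soft_l1'); m=S.x
    print(sel,m[:2].round(4),np.degrees(m[2]).round(2),'sad',np.round(pt(m,[85,0,62])[:2],4),'pad',np.round(pt(m,[-127,0,62])[:2],4),S.fun.reshape(-1,2).round(2).tolist())
ra=w(A,a((444,328)),.087);rb=w(B,b((345,142)),.087);print(ra,rb)
ra[2]=.062; print(iq((290,165),6,px(A,ra)[0]))
```

```text
all [ 0.5209 -0.0111] 90.3 sad [0.5205 0.0739] pad [ 0.5216 -0.1381] [[0.72, -0.2], [-0.19, -0.01], [-0.27, -1.55], [0.67, 1.44], [1.16, -0.35], [-0.41, -1.33], [0.31, -0.07], [-0.74, -0.52]]
A [ 0.5224 -0.0113] 91.09 sad [0.5208 0.0737] pad [ 0.5248 -0.1383] [[0.83, -0.24], [-0.24, 0.54], [-0.38, -0.34]]
B [ 0.5202 -0.0112] 90.29 sad [0.5198 0.0738] pad [ 0.5209 -0.1382] [[0.45, 1.66], [0.97, -0.14], [-0.61, -1.18], [0.11, 0.11], [-0.96, -0.32]]
[0.52044581 0.07442784 0.087     ] [0.52045877 0.07474338 0.087     ]
[438. 369.]
```

Request:
apply_moves:
  commands:
    - {"dx": 1.5, "dy": -2, "dz": -20, "spin": 0, "hand": 1}
    - {"dx": 0, "dy": 0, "dz": -25, "spin": 0, "hand": 1}
    - {"dx": 0, "dy": 0, "dz": -12, "spin": 0, "hand": 1}
    - {"dx": 0, "dy": 0, "dz": -3, "spin": 0, "hand": 1}
    - {"dx": 0, "dy": 0, "dz": 0, "spin": 0, "hand": 1}

```text
t: 10.75
eef_pos: [0.5217, -0.1378, 0.3065]
ee_rot: [-1.882, 1.57, -0.294]
force: [0.6, -0.4, 0.3]
width: 0.0005
```

```bash
python3 st.py
python3 - <<'E'
from h import *
f=viewer.grab_frame('side'); zoom(f,280,250,100,4,'pics/s8z.png')
E
```

```text
t 10.75 tcp [ 0.5217 -0.1378  0.3065] tip [ 0.5218 -0.1378  0.1285] yhead -179.0 xax [ 6.e-04 -2.e-04 -1.e+00] F [ 0.6 -0.4  0.3] w 0.0005 q [ 0.11  0.22 -0.42  0.   -0.92 -0.09]
```

View pics/s8z.png

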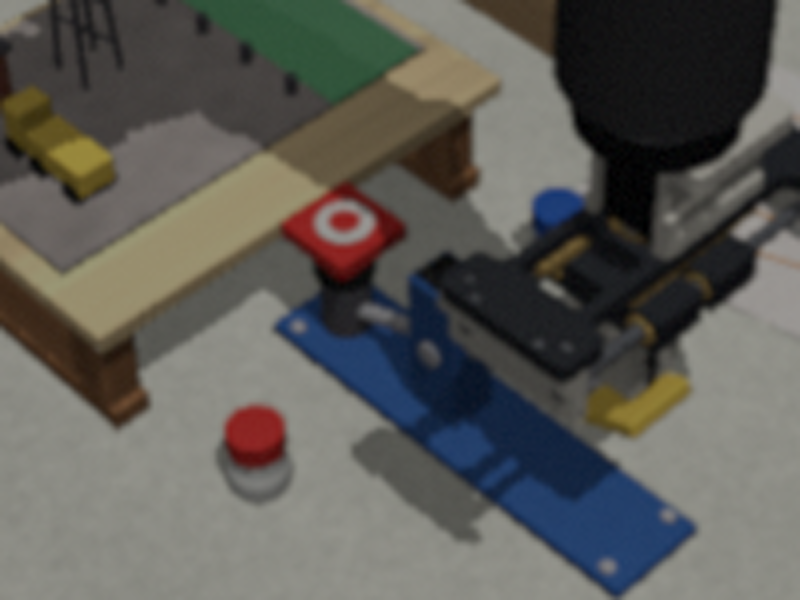

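Request:
apply_moves:
  commands:
    - {"dx": 0, "dy": 0, "dz": -7, "spin": 0, "hand": 1}
    - {"dx": 0, "dy": -3, "dz": -7, "spin": 0, "hand": 1}
    - {"dx": 0, "dy": -2, "dz": -7, "spin": 0, "hand": 1}
    - {"dx": 0, "dy": -2, "dz": -7, "spin": 0, "hand": 1}
    - {"dx": 0, "dy": -2, "dz": -7, "spin": 0, "hand": 1}

```text
t: 11.42
eef_pos: [0.5219, -0.1473, 0.271]
ee_rot: [-1.836, 1.569, -0.248]
force: [1.4, -0.0, 5.9]
width: 0.0008
```

```bash
python3 st.py
python3 - <<'E'
from h import *
f=viewer.grab_frame('side'); zoom(f,280,250,100,4,'pics/s9z.png')
E
```

```text
t 11.43 tcp [ 0.5219 -0.1473  0.271 ] tip [ 0.5221 -0.1474  0.093 ] yhead -179.02 xax [ 1.3e-03 -3.0e-04 -1.0e+00] F [ 1.4 -0.   5.9] w 0.0008 q [ 0.09  0.27 -0.46  0.   -0.84 -0.07]
```

View pics/s9z.png

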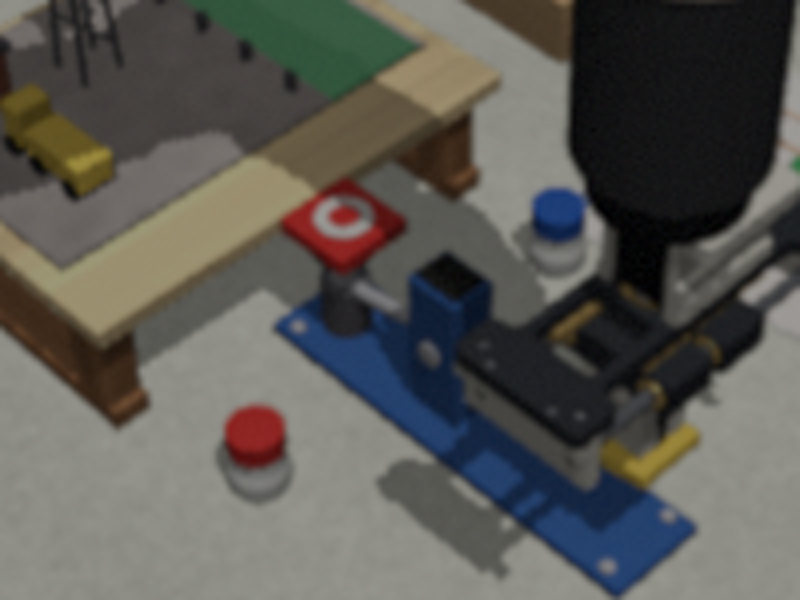

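Request:
apply_moves:
  commands:
    - {"dx": 0, "dy": -1.5, "dz": -9, "spin": 0, "hand": 1}
    - {"dx": 0, "dy": -1, "dz": -9, "spin": 0, "hand": 1}
    - {"dx": 0, "dy": -1, "dz": -9, "spin": 0, "hand": 1}
    - {"dx": 0, "dy": 0, "dz": -9, "spin": 0, "hand": 1}
    - {"dx": 0, "dy": 0, "dz": -6, "spin": 0, "hand": 1}

```text
t: 12.1
eef_pos: [0.5219, -0.1511, 0.2293]
ee_rot: [-2.182, 1.569, -0.594]
force: [1.5, -3.9, 9.5]
width: 0.0004
```

```bash
python3 st.py
```

```text
t 12.1 tcp [ 0.5219 -0.1511  0.2293] tip [ 0.5222 -0.1512  0.0513] yhead -179.01 xax [ 1.3e-03 -9.0e-04 -1.0e+00] F [ 1.5 -3.9  9.5] w 0.0004 q [ 0.08  0.33 -0.5   0.   -0.75 -0.06]
```

Continue in small steps until the stop makes the force rise.

Request:
apply_moves:
  commands:
    - {"dx": 0, "dy": 0, "dz": -0.7, "spin": 0, "hand": 1}
    - {"dx": 0, "dy": 0, "dz": -0.7, "spin": 0, "hand": 1}
    - {"dx": 0, "dy": 0, "dz": -0.6, "spin": 0, "hand": 1}
    - {"dx": 0, "dy": 0, "dz": 0, "spin": 0, "hand": 1}
    - {"dx": 0, "dy": 0, "dz": 0, "spin": 0, "hand": 1}

```text
t: 12.72
eef_pos: [0.5219, -0.1509, 0.2277]
ee_rot: [-2.017, 1.569, -0.429]
force: [0.5, -4.0, 9.1]
width: 0.0002
```

```bash
python3 st.py
python3 - <<'E'
from h import *
f=viewer.grab_frame('side'); zoom(f,280,250,100,4,'pics/s10z.png')
E
```

```text
t 12.72 tcp [ 0.5219 -0.1509  0.2277] tip [ 0.5222 -0.151   0.0497] yhead -179.01 xax [ 1.5e-03 -7.0e-04 -1.0e+00] F [ 0.5 -4.   9.1] w 0.0002 q [ 0.08  0.33 -0.5   0.   -0.74 -0.06]
```

View pics/s10z.png

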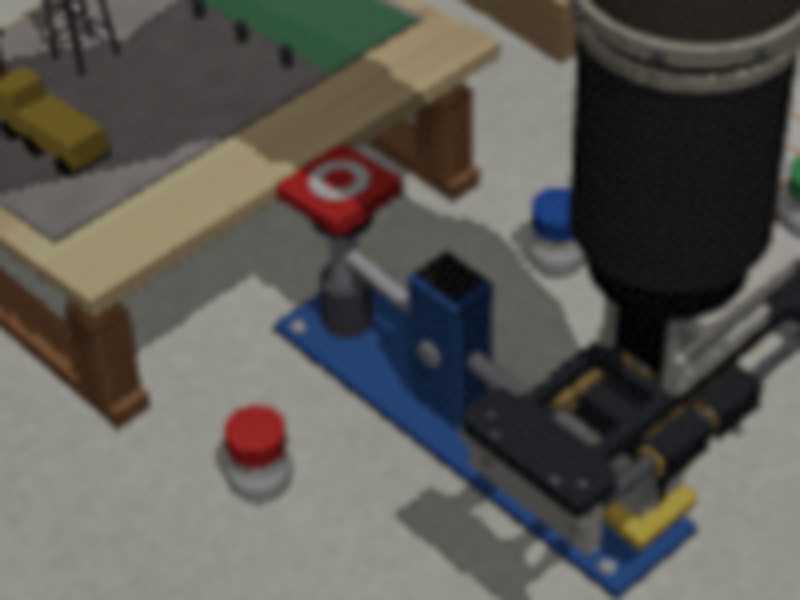

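Request:
apply_moves:
  commands:
    - {"dx": 0, "dy": 0, "dz": -0.7, "spin": 0, "hand": 1}
    - {"dx": 0, "dy": 0, "dz": -0.7, "spin": 0, "hand": 1}
    - {"dx": 0, "dy": 0, "dz": -0.6, "spin": 0, "hand": 1}
    - {"dx": 0, "dy": 0, "dz": 0, "spin": 0, "hand": 1}
    - {"dx": 0, "dy": 0, "dz": 0, "spin": 0, "hand": 1}

```text
t: 13.4
eef_pos: [0.5219, -0.1509, 0.2268]
ee_rot: [-2.014, 1.569, -0.426]
force: [-3.0, -1.4, 21.2]
width: 0.0004
```

```bash
python3 st.py
```

```text
t 13.4 tcp [ 0.5219 -0.1509  0.2268] tip [ 0.5223 -0.1511  0.0488] yhead -178.98 xax [ 2.1e-03 -9.0e-04 -1.0e+00] F [-3.  -1.4 21.2] w 0.0004 q [ 0.08  0.33 -0.5   0.   -0.74 -0.06]
```

Request:
apply_moves:
  commands:
    - {"dx": 0, "dy": 0, "dz": -0.5, "spin": 0, "hand": 1}
    - {"dx": 0, "dy": 0, "dz": 0, "spin": 0, "hand": 1}
    - {"dx": 0, "dy": 0, "dz": 3.5, "spin": 0, "hand": 1}
    - {"dx": 0, "dy": 0, "dz": 7, "spin": 0, "hand": 1}
    - {"dx": 0, "dy": 0, "dz": 8, "spin": 0, "hand": 1}

```text
t: 14.02
eef_pos: [0.5219, -0.151, 0.2438]
ee_rot: [-2.138, 1.569, -0.55]
force: [1.5, -2.5, 7.4]
width: 0.0005
```

Request:
apply_moves:
  commands:
    - {"dx": 0, "dy": 1, "dz": 8, "spin": 0, "hand": 1}
    - {"dx": 0, "dy": 1.5, "dz": 8, "spin": 0, "hand": 1}
    - {"dx": 0, "dy": 2, "dz": 8, "spin": 0, "hand": 1}
    - {"dx": 0, "dy": 2, "dz": 8, "spin": 0, "hand": 1}
    - {"dx": 0, "dy": 2, "dz": 8, "spin": 0, "hand": 1}

```text
t: 14.65
eef_pos: [0.5215, -0.1422, 0.2833]
ee_rot: [-1.878, 1.57, -0.291]
force: [1.1, -1.4, 2.6]
width: 0.0006
```

Request:
apply_moves:
  commands:
    - {"dx": 0, "dy": 2, "dz": 8, "spin": 0, "hand": 1}
    - {"dx": 0, "dy": 2, "dz": 8, "spin": 0, "hand": 1}
    - {"dx": 0, "dy": 0, "dz": 10, "spin": 0, "hand": 1}
    - {"dx": 0, "dy": 0, "dz": 12, "spin": 0, "hand": 1}
    - {"dx": 0, "dy": 0, "dz": 0, "spin": 0, "hand": 1}

```text
t: 15.28
eef_pos: [0.5215, -0.1381, 0.3219]
ee_rot: [-1.597, 1.569, -0.009]
force: [0.2, -0.8, -0.3]
width: 0.0008
```

Request:
apply_moves:
  commands:
    - {"dx": 0, "dy": 0, "dz": 0, "spin": 0, "hand": 1}
    - {"dx": 0, "dy": 0, "dz": 0, "spin": 0, "hand": 1}
    - {"dx": 0, "dy": 0, "dz": 0, "spin": 0, "hand": 1}
    - {"dx": 0, "dy": 0, "dz": 0, "spin": 0, "hand": 1}
    - {"dx": 0, "dy": 0, "dz": 0, "spin": 0, "hand": 1}

```text
t: 15.9
eef_pos: [0.5214, -0.138, 0.3209]
ee_rot: [1.6, 1.571, -3.095]
force: [-0.8, -0.6, -0.2]
width: 0.0002
```

```bash
python3 st.py
python3 - <<'E'
from h import *
f=viewer.grab_frame('side'); zoom(f,280,270,100,4,'pics/s11z.png')
f=viewer.grab_frame('scene'); zoom(f,350,210,60,6,'pics/a11z.png')
E
```

```text
t 15.9 tcp [ 0.5214 -0.138   0.3209] tip [ 0.5213 -0.138   0.1429] yhead -179.03 xax [-1.e-04 -0.e+00 -1.e+00] F [-0.8 -0.6 -0.2] w 0.0002 q [ 0.1   0.21 -0.4  -0.   -0.96 -0.09]
```

View pics/s11z.png

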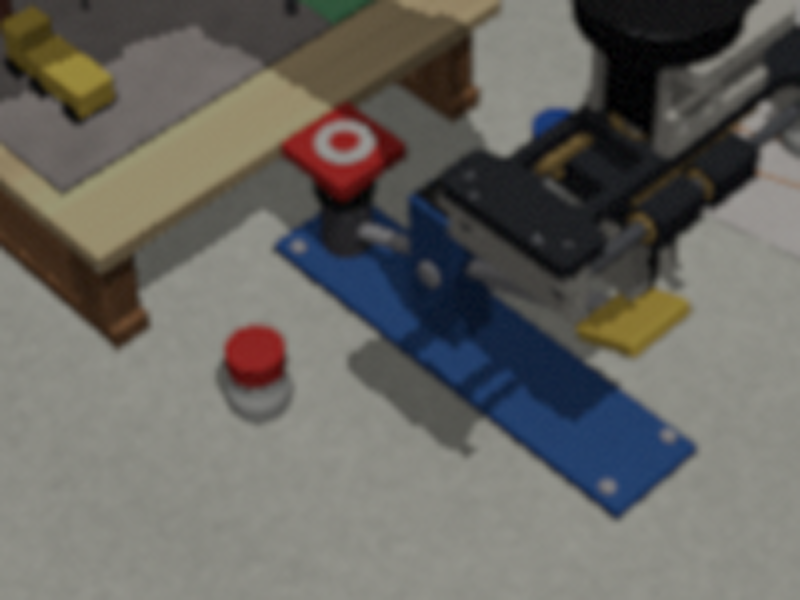

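View pics/a11z.png

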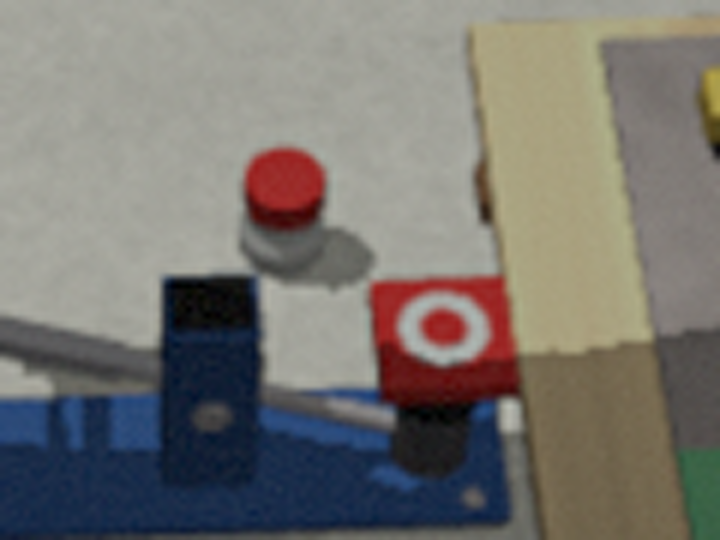

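Request:
apply_moves:
  commands:
    - {"dx": 0, "dy": 0, "dz": -10, "spin": 0, "hand": 1}
    - {"dx": 0, "dy": 0, "dz": -11, "spin": 0, "hand": 1}
    - {"dx": 0, "dy": -3, "dz": -7, "spin": 0, "hand": 1}
    - {"dx": 0, "dy": -2, "dz": -7, "spin": 0, "hand": 1}
    - {"dx": 0, "dy": -2, "dz": -7, "spin": 0, "hand": 1}

```text
t: 16.62
eef_pos: [0.5214, -0.1453, 0.2786]
ee_rot: [2.974, 1.571, -1.721]
force: [-1.0, -0.9, 3.8]
width: 0.0003
```

Request:
apply_moves:
  commands:
    - {"dx": 0, "dy": -2, "dz": -7, "spin": 0, "hand": 1}
    - {"dx": 0, "dy": -1.5, "dz": -9, "spin": 0, "hand": 1}
    - {"dx": 0, "dy": -1, "dz": -9, "spin": 0, "hand": 1}
    - {"dx": 0, "dy": -1, "dz": -9, "spin": 0, "hand": 1}
    - {"dx": 0, "dy": 0, "dz": -9, "spin": 0, "hand": 1}

```text
t: 17.25
eef_pos: [0.5214, -0.1512, 0.2362]
ee_rot: [-2.87, 1.57, -1.282]
force: [-2.1, -3.4, 9.5]
width: 0.0002
```

Request:
apply_moves:
  commands:
    - {"dx": 0, "dy": 0, "dz": -5, "spin": 0, "hand": 1}
    - {"dx": 0, "dy": 0, "dz": -2, "spin": 0, "hand": 1}
    - {"dx": 0, "dy": 0, "dz": -1.5, "spin": 0, "hand": 1}
    - {"dx": 0, "dy": 0, "dz": -1, "spin": 0, "hand": 1}
    - {"dx": 0, "dy": 0, "dz": -0.5, "spin": 0, "hand": 1}

```text
t: 17.88
eef_pos: [0.5215, -0.151, 0.2271]
ee_rot: [-2.486, 1.57, -0.897]
force: [-5.0, -0.3, 17.3]
width: 0.0004
```

```bash
python3 st.py
```

```text
t 17.88 tcp [ 0.5215 -0.151   0.2271] tip [ 0.5217 -0.1511  0.0491] yhead -179.0 xax [ 7.e-04 -9.e-04 -1.e+00] F [-5.  -0.3 17.3] w 0.0004 q [ 0.08  0.33 -0.5   0.   -0.74 -0.06]
```

Request:
apply_moves:
  commands:
    - {"dx": 0, "dy": 0, "dz": -0.5, "spin": 0, "hand": 1}
    - {"dx": 0, "dy": 0, "dz": -0.3, "spin": 0, "hand": 1}
    - {"dx": 0, "dy": 0, "dz": 0, "spin": 0, "hand": 1}
    - {"dx": 0, "dy": 0, "dz": 0, "spin": 0, "hand": 1}
    - {"dx": 0, "dy": 0, "dz": 0, "spin": 0, "hand": 1}

```text
t: 18.5
eef_pos: [0.5215, -0.151, 0.2269]
ee_rot: [-2.241, 1.569, -0.652]
force: [-4.6, 0.3, 20.7]
width: 0.0007
```

```bash
python3 st.py
python3 - <<'E'
from h import *
f=viewer.grab_frame('side'); zoom(f,280,270,100,4,'pics/s12z.png')
f=viewer.grab_frame('scene'); cv2.imwrite('pics/a12.png',f[:,:,::-1])
E
python3 st.py
```

```text
t 18.5 tcp [ 0.5215 -0.151   0.2269] tip [ 0.5217 -0.1512  0.0489] yhead -178.99 xax [ 1.2e-03 -9.0e-04 -1.0e+00] F [-4.6  0.3 20.7] w 0.0007 q [ 0.08  0.33 -0.5   0.   -0.74 -0.06]
t 18.6 tcp [ 0.5215 -0.151   0.2268] tip [ 0.5216 -0.1512  0.0488] yhead -178.99 xax [ 1.1e-03 -9.0e-04 -1.0e+00] F [-6.2  0.1 20.8] w 0.0004 q [ 0.08  0.33 -0.5   0.   -0.74 -0.06]
```

View pics/s12z.png

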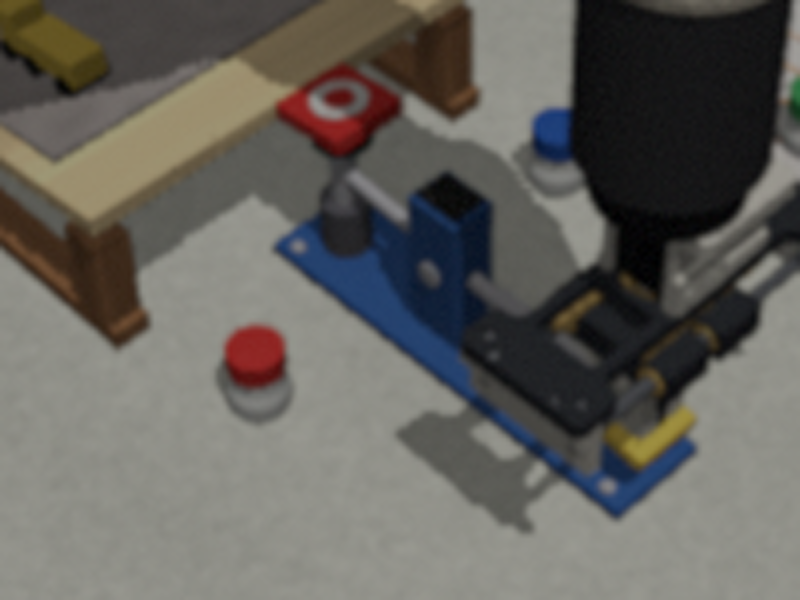

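View pics/a12.png

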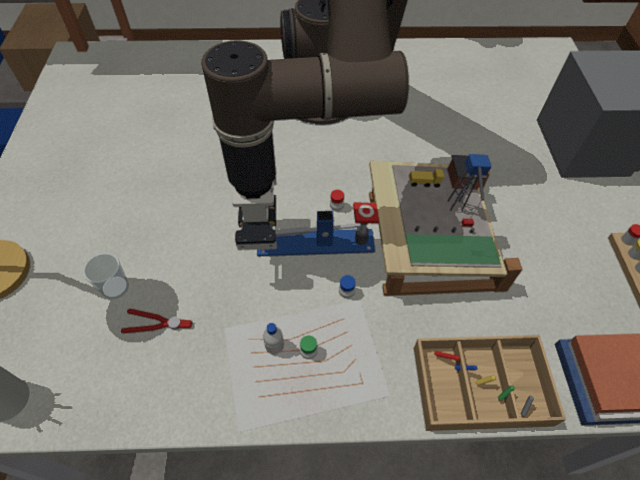

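```bash
python3 -c "
from station import arm
print(arm.job_done())"; python3 st.py
```

```text
the job is handed in; nothing more can be done
None
the job is handed in; nothing more can be done
```

The job is done and handed in at about 18.6 s. The jack stands with its saddle under the white ring, and the gripper is holding the handle fully down with the board raised.

- **Placing:** I gripped the jack by its block and carried it to the board. Before the first press, the two fixed cameras put the saddle at (0.5205, 0.074) and the ring at (0.5204, 0.0745). The offset is about 1 mm, within the 2 mm calibration. I didn't measure the position again after pumping, but the jack looked unmoved in the pictures after the trial lift and at the end.
- **Trial lift:** I pressed with closed fingertips until the force jumped from 9 N to 21 N, which is the stop. I then let the handle back up, and the pictures showed the board down again and the handle clear of the fingers.
- **Second press and hold:** The fingertips reached the same depth, 49 mm above the table. They hold there with a steady push of about 21 N against the stop.
- **Other items:** In the last pictures the pots, glue, cup and pliers are where they were. The robot did not contact the board or stand in any picture or force reading I took.
- **Disagreement:** My first wrist-camera measurement was about 8 mm off because the arm was still settling. I relied on the fixed cameras instead.

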